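# Stand up the fallen bookend and close the row of books

## Task

The walnut bookend has fallen on its face: tip it back over its heel onto its foot, keeping the heel down on the desk and letting the foot down gently. Then stand the dictionary upright in the gap between the row of books and the bookend, its spine facing the same way as the other spines and in line with them. Last, slide the bookend along the desk until it stands square and centred against the dictionary and holds it tight and square to the row, with no gaps, and leave everything else where it is.

Things in the scene. Friction and masses are not known exactly. Their poses are not given: they have to be found in the camera images.
- bookend_brace_grip (a point): Walnut L-shaped bookend, 0.5 kg: two boards 84 mm wide, 18 mm thick, and in the inner corner a triangular brace 24 mm thick (across x), centred in the width, straight sides 80 mm. This point: inside the brace, 43 mm from the upright's outer face, 43 mm from the foot's sole. Axes fixed in the bookend: x along the heel edge, y heel to upright's free end, z heel to foot's end.
- bookend_heel (a point): Heel of the bookend: its outer corner edge, mid-width, where the upright's outer face meets the foot's sole. Same axes. At the start the bookend lies on its upright: z up, y roughly towards the row, heel on the desk at z = 0. Standing on its foot: y up, z away from the row, heel on the desk again, the face for the books is the plane through the heel. The foot is 110 mm long from the heel.
- bookend_top (a point): Free end of the bookend's upright, at its outer face, mid-width: 150 mm from the heel along y. Same axes.
- dictionary_centre (a point): Dictionary, near-black cover, cream bands on the spine, 0.6 kg, a solid block 132 mm deep, 46 mm thick, 190 mm tall, standing upright on the desk away from the row, a bit turned. This point is its centre, 95 mm up. Axes: x horizontal towards the spine, y across the thickness towards the cover that goes against the row, z up.
- dictionary_corner (a point): The dictionary's bottom corner (desk height) at the spine and the cover that goes against the row: 66 mm along x, 23 mm along y from the middle of its underside. Same axes. It should meet row_end.
- row_end (a point): Open end of the row: bottom corner of the last book, where its outer cover meets the spine, at desk height. Axes: x the way the spines face (away from the robot), y along the row to the drawer unit, z up. The outer cover is the plane through this point across y; the book reaches 136 mm from here along -x and is 174 mm tall. The row's spines are flush, in line with this point along y.
- book_a: First book of the row, next to the fixed drawer unit, grey, 140 x 34 x 170 mm (depth, thickness, height), loose, 0.6 kg. Origin under its centre. The drawer unit is honey wood, 178 mm high.
- book_b: Second book of the row, cream, 128 x 26 x 158 mm, loose, 0.4 kg. Origin under its centre. The books stand about 1 to 2 mm apart, so the row shifts a few mm when pressed.
- book_c: Last book of the row, slate grey, 136 x 38 x 174 mm, loose, 0.7 kg. Origin under its centre; row_end lies on it.
- pen_cup: Bystander: white ceramic cup, 76 mm across and 85 mm high, with pencils up to 170 mm high. Origin under its centre.
- stapler: Bystander: black and grey stapler 150 mm long along its x, 34 mm wide, 42 mm high. Origin under its centre.
- desk_fan: Bystander: round wooden desk fan, 92 mm across, 98 mm high, 50 mm deep. Origin under its centre.
Not all that is in view belongs to the job. Leave any blue or red look-alike of the part that bears bookend_brace_grip alone.

How it is judged:
By the outcome, as a careful person would: the job done as asked, in the order asked, and still so for the second after the job is handed in, with the robot touching nothing.
It also fails if it takes over 72 s, if anything falls off the work surface, if the arm or the gripper's body presses on something with over 40 N, if the wrist force passes 120 N, or if a joint passes its speed limit or range.

## Robot

A 6-joint arm with a two-finger parallel gripper is mounted at the origin on the work surface. World frame = base frame: x ahead of the robot, y to its left, z up, the work surface at z = 0. Lengths are in m, angles in rad, forces in N, time in s.
With the tool pointing down it reaches from about 0.275 to 0.975 m from the base axis. Payload 8.4 kg.
Tool frame: the origin (TCP) lies at the very end of the fingers, on their centre line; the grasp point (between the pads) lies 19 mm behind it; z points along the fingers, y is the line along which they close (so a half turn about z gives the same grasp; the last joint's range is limited). The gripper opens to 92 mm and grips with 3 to 60 N. Pads are 20 mm wide; open, the fingers measure 128 mm over their backs; the gripper's body (75 mm by 189 mm) begins 69 mm behind the grasp point.
Start: joints at [1.134, 0.353, 1.633, -0, 1.155, -0.002], TCP at [0.263, 0.567, 0.215] pointing down, gripper open.
Joint ranges: [-2.63, 2.63], [-0.92, 2.1], [0.06, 2.66], [-1.3, 4.44], [0, 2.69], [-3.02, 3.02]. Speed limits (rad/s): [2.22, 2.22, 2.79, 3.14, 3.14, 3.14].

## Interface

Orientations are given as a rotation vector (axis times angle).
In Python, from plant import arm gives the robot as it stands. The module is installed in compiled form; this text tells all that it offers.
- The arm moves only by the tool step_arm, never from a script. Its argument "rows" is a list that holds one entry, the list of rows, each a list of 4 numbers: the shift along the tool's x, y, z in units of 25 mm (1.0 is 25 mm), then the turn about the tool's z in units of 6 degrees (1.0 is 6 degrees). A call has 1 to 5 rows; each row shifts and turns the commanded pose from where the row before left it, along the tool's axes as they then stand; what a row does not reach is not made up. A row lasts 1/12 s, in which the tool goes at most 41.7 mm and 7.16 degrees, less where a joint would pass 70% of its speed; a pose out of reach is approached as far as the arm can. A call is refused whole if a number of a shift passes 1 or a number of a turn 1, either way. A call with a gripper value outside its range is refused whole. "grip" is the gripper command: -1 is fully open, 1 is shut, values between are in proportion, set as the call begins (left out, the last holds). The fingers move at their own pace and stop on an object; "squeeze" is the grip in N (left out, the last holds). Time passes only in rows, so rows that do not move let the fingers close. It gives the time, the measured TCP pose, the force, the opening and the grip force at its end, in the units of the state.
- arm.sense(): the state, without advancing time (a new reading comes with each control period).
- arm.snapshot(name): name is "scene" or "top" or "wrist"; returns the picture (400x640x3 uint8, blue, green, red); there is no depth.
- arm.calibration(name): a dict with "K" (3x3 intrinsics, pixels), "k1" (the pictures are not rectified: a ray, as slopes to the right and down, at radius r is drawn at 1 + k1 r^2 times it, then the intrinsics apply), "extrinsics" (4x4, takes a point from camera to world coordinates); the wrist camera has in their place "T_tool_cam" (4x4, takes a point from camera to tool coordinates, whose origin is the TCP and whose axes are the flange's). Camera axes: x right, y up, looking along -z (the intrinsics and any distortion apply to the point x, -y, -z); pixel columns grow to the right and rows downward; lengths in m; the calibration is good to about 2 mm. A picture is of the moment at which its call begins: read the wrist's pose just before it. calibration takes no time and is no camera call.
- arm.close_job(): hands the job in; it is judged then, once.
The state is a dict: "t": time; "qpos": joint angles; "qd": joint speeds; "effort": joint torques, N m; "tcp_pos": TCP position; "tool_rot": TCP orientation; "ft_force": force on the tool from outside, world axes, zero at the start; "torque": the same for the moment, N m; "grip_width": opening from 0.0 (shut) to 1.0 (fully open); "finger_force": force on a finger pad.
Only numpy, scipy, OpenCV 4.12 (cv2) and the standard library are available. Lean on these libraries where they do the work, as an engineer would, in place of code of your own. Each camera call takes 0.05 s, during which the arm holds its last target. There are 200 camera calls.

## Working session

There is one attempt and no reset: what is moved stays moved. The work goes in short steps, Python scripts to look and compute and a tool call to move; the robot and the scene stay as the last step left them, time stands still between calls to the robot, and variables do not carry over. Pictures are saved under pics/ and viewed, at most 10 in all, crops included, and the job is handed in when it is done.

Besides the shell and the picture viewer there is one more tool, called after "Call:" in YAML: its name, and indented under it one key for each argument. step_arm: Moves the arm, as the interface text tells. Its arguments: {"type":"object","properties":{"rows":{"type":"array"},"grip":{"type":"number"},"squeeze":{"type":"number"}},"required":["rows"]}

```bash
mkdir -p pics; python3 - <<'E'
from plant import arm
import cv2,numpy as np
np.set_printoptions(precision=4,suppress=True)
for n in("scene","top"):
    cv2.imwrite(f"pics/{n}0.png",arm.snapshot(n)); c=arm.calibration(n); print(n,c)
print(arm.calibration("wrist")); print(arm.sense())
E
```

```text
scene {'K': array([[368.602 ,   0.    , 318.6758],
       [  0.    , 368.602 , 198.6336],
       [  0.    ,   0.    ,   1.    ]]), 'k1': -0.06476350948369414, 'extrinsics': array([[ 0.6602, -0.5211,  0.541 ,  1.019 ],
       [ 0.7511,  0.4547, -0.4787, -0.445 ],
       [ 0.0034,  0.7223,  0.6915,  0.7929],
       [ 0.    ,  0.    ,  0.    ,  1.    ]])}
top {'K': array([[366.3563,   0.    , 316.4696],
       [  0.    , 366.3563, 196.6513],
       [  0.    ,   0.    ,   1.    ]]), 'k1': 0.004696813276817122, 'extrinsics': array([[ 0.0165,  0.9894, -0.1442,  0.3059],
       [-0.9998,  0.0177,  0.0073,  0.0613],
       [ 0.0098,  0.1441,  0.9895,  1.0446],
       [ 0.    ,  0.    ,  0.    ,  1.    ]])}
{'K': array([[288.9176,   0.    , 324.3495],
       [  0.    , 288.9176, 200.0125],
       [  0.    ,   0.    ,   1.    ]]), 'k1': -0.03134666645962203, 'T_tool_cam': array([[ 0.0009,  0.9593,  0.2824,  0.0802],
       [ 1.    , -0.0008, -0.0005, -0.0002],
       [-0.0003,  0.2824, -0.9593, -0.1694],
       [ 0.    ,  0.    ,  0.    ,  1.    ]])}
{'t': 0.1, 'qpos': array([ 1.1336,  0.3535,  1.6341,  0.    ,  1.1554, -0.0024]), 'qd': array([-0.0008, -0.0011, -0.0011, -0.0007,  0.0001, -0.0013]), 'effort': array([ -0.0009, -59.4531, -33.7367,   0.0698,  -0.1449,  -0.0008]), 'tcp_pos': array([0.263 , 0.5664, 0.2139]), 'tool_rot': array([-0.6776, -3.0673,  0.0022]), 'ft_force': array([ 0.412 , -0.1991, -0.5952]), 'torque': array([-0.0028,  0.0464, -0.014 ]), 'finger_force': 0.2581316133728251, 'grip_width': 1.0031790222781576}
```

View pics/scene0.png

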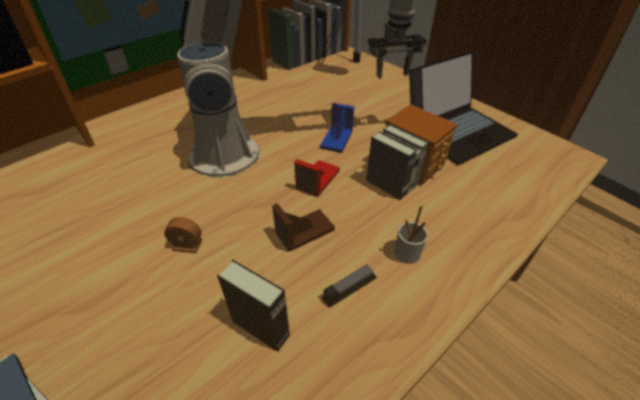

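View pics/top0.png

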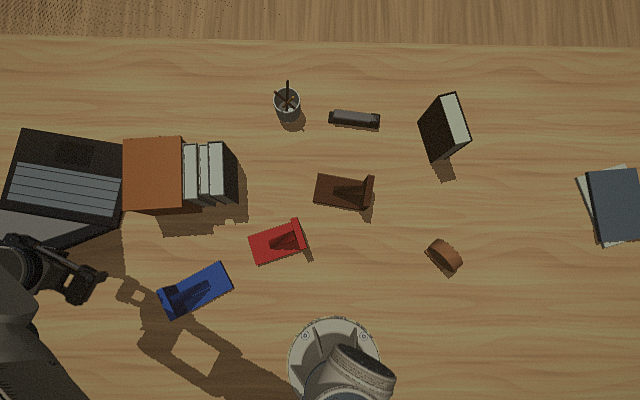

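The look-alikes in the top view are walnut (344,192), red (276,245) and blue (195,290). The brown one fits "walnut", and it lies with its upright toward the row. I'll confirm it in a crop, along with the dictionary's spine side.

```bash
python3 - <<'E'
import cv2,numpy as np
s=cv2.imread("pics/scene0.png");t=cv2.imread("pics/top0.png")
def c(im,x,y,w,h,W,H):
    o=cv2.resize(im[y:y+h,x:x+w],(W,H),interpolation=cv2.INTER_CUBIC); return np.clip(o*1.6,0,255).astype(np.uint8)
a=np.hstack([c(t,300,160,100,75,400,300),c(t,400,80,100,75,400,300)])
b=np.hstack([c(s,210,255,100,100*3//4,400,300)[:, :400],c(s,350,100,120,90,400,300)])
cv2.imwrite("pics/crop1.png",np.vstack([a,b]))
E
```

```text
(no output)
```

View pics/crop1.png

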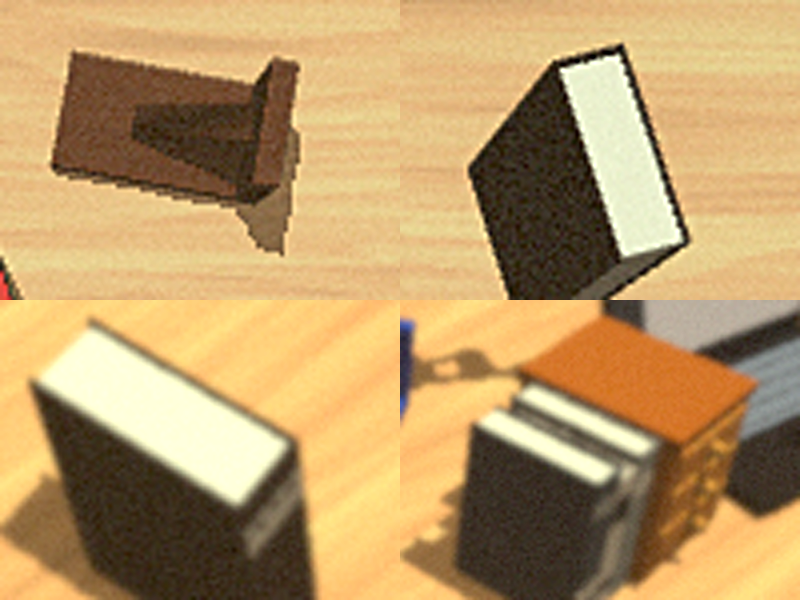

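The crop confirms it: the walnut bookend (top crop, 4x from (300,160)) is the dark-brown one, with its foot up at the right. The dictionary's spine, with cream bands, is at its +x end, turned about 17°. Now the approximate fits.

```bash
cat > h.py <<'E'
from plant import arm
import cv2,numpy as np
from scipy.optimize import least_squares
from scipy.spatial.transform import Rotation as R
np.set_printoptions(precision=4,suppress=True)
def tool(s=None):
    s=s or arm.sense(); T=np.eye(4); T[:3,:3]=R.from_rotvec(s['tool_rot']).as_matrix(); T[:3,3]=s['tcp_pos']; return T
def cam(name,T=None):
    c=arm.calibration(name); E=c['extrinsics'] if 'extrinsics' in c else T@c['T_tool_cam']; return c['K'],c['k1'],E
def proj(c,P):
    K,k1,E=c; q=(np.atleast_2d(P)-E[:3,3])@E[:3,:3]; r=np.c_[q[:,0],-q[:,1]]/-q[:,2:3]
    r=r*(1+k1*(r**2).sum(1,keepdims=True)); return r@K[:2,:2].T+K[:2,2]
def fit(obs,x0):  # obs: list (cam, local pts Nx3, pix Nx2); planar pose x,y,yaw
    def w(p,L): return np.asarray(L,float)@R.from_euler('z',p[2]).as_matrix().T+[p[0],p[1],0]
    f=lambda p:np.concatenate([(proj(c,w(p,L))-np.array(u)).ravel() for c,L,u in obs])
    r=least_squares(f,x0,loss='soft_l1'); return r.x,f(r.x).reshape(-1,2)
def look(name,f):
    s=arm.sense(); im=arm.snapshot(name); cv2.imwrite(f"pics/{f}.png",im); np.save(f"pics/{f}.npy",tool(s)); return im
E
python3 - <<'E'
from h import *
t,s=cam('top'),cam('scene'); a,b,h=.066,.023,.19
for n,o in (('both',0),('top',1),('scene',2)):
    O=[(t,[[a,b,h],[a,-b,h],[-a,-b,h],[-a,b,h],[a,b,0]],[[439.5,96.2],[456.2,91.2],[472,140],[455,144.2],[417.5,122.5]]),
     (s,[[-a,-b,h],[-a,b,h],[a,b,h],[a,-b,h]],[[218,275.5],[233,260],[285,290],[270,306]])]
    O=O if o==0 else [O[o-1]]
    p,r=fit(O,[.5,-.3,.3]);print(n,p,r.round(1).tolist())
# bookend: local x = heel edge, origin heel; local dir Y -> row. use frame with X=across, Y=toward row
w=.042
B=[(t,[[w,.150,.018],[-w,.150,.018],[w,0,.11],[-w,0,.11],[w,.018,.11],[-w,.018,.11]],
 [[300+75/4,160+52/4],[300+53/4,160+165/4],[300+298/4,160+65/4],[300+272/4,160+192/4],[300+272/4,160+57/4],[300+252/4,160+185/4]])]
print(fit(B,[.35,-.05,0]))
print(tool())
E
```

```text
both [ 0.6339 -0.2802  0.2775] [[-1.6, -2.1], [-0.6, -1.6], [0.5, -0.4], [-0.5, 0.1], [-1.2, -1.5], [-1.7, -1.1], [-0.9, -1.4], [-0.6, -0.5], [-0.6, 1.8]]
top [ 0.6309 -0.2817  0.2686] [[-0.7, -1.1], [0.4, -0.4], [1.0, 0.9], [-0.1, 1.3], [-0.5, -0.6]]
scene [ 0.6359 -0.2795  0.2829] [[-1.0, -0.4], [-0.2, -0.8], [0.4, -0.2], [0.5, 2.2]]
(array([ 0.4573, -0.0898, -0.1749]), array([[-0.7903, -0.3008],
       [-0.9263,  0.0353],
       [ 0.5194, -0.072 ],
       [ 1.5493, -0.3433],
       [ 0.2126,  0.6246],
       [-0.3423,  0.0751]]))
[[-0.9069  0.4212 -0.0006  0.263 ]
 [ 0.4212  0.9069 -0.0013  0.5664]
 [ 0.     -0.0014 -1.      0.2139]
 [ 0.      0.      0.      1.    ]]
```

Call:
step_arm:
  rows:
    - [[0,0,-0.93,1],[0,0,-0.93,1],[0,0,-0.93,1],[0,0,-0.93,1],[0,0,-0.93,1]]

```text
t: 0.52
tcp_pos: [0.2631, 0.5666, 0.3315]
tool_rot: [1.456, 2.784, -0.001]
ft_force: [-0.3, 0.9, -1.2]
grip_width: 1.002
finger_force: 0.0
```

Call:
step_arm:
  rows:
    - [[-0.95,-0.2,0,0],[-0.95,-0.2,0,0],[-0.95,-0.2,0,0],[-0.95,-0.2,0,0],[-0.95,-0.2,0,0]]

```text
t: 0.93
tcp_pos: [0.3112, 0.4541, 0.3305]
tool_rot: [1.448, 2.788, -0.001]
ft_force: [0.2, 0.6, 0.4]
grip_width: 0.998
finger_force: 0.0
```

Call:
step_arm:
  rows:
    - [[-0.95,-0.2,0,0],[-0.95,-0.2,0,0],[-0.95,-0.2,0,0],[-0.95,-0.2,0,0],[-0.95,-0.2,0,0]]

```text
t: 1.35
tcp_pos: [0.359, 0.3425, 0.3306]
tool_rot: [-1.448, -2.788, 0.001]
ft_force: [1.1, 0.7, -0.2]
grip_width: 0.998
finger_force: 0.0
```

Call:
step_arm:
  rows:
    - [[-0.95,-0.2,0,0],[-0.95,-0.2,0,0],[-0.95,-0.2,0,0],[-0.95,-0.2,0,0],[-0.95,-0.2,0,0]]

```text
t: 1.77
tcp_pos: [0.4068, 0.231, 0.3306]
tool_rot: [-1.448, -2.788, 0.001]
ft_force: [0.3, 0.2, -0.5]
grip_width: 1.002
finger_force: 0.0
```

Call:
step_arm:
  rows:
    - [[-0.95,-0.2,0,1],[-0.95,-0.2,0,1],[-0.9,-0.2,0,1],[0,0,0,1],[0,0,0,1]]

```text
t: 2.18
tcp_pos: [0.4277, 0.1628, 0.3306]
tool_rot: [-2.129, -2.31, 0.001]
ft_force: [0.3, 0.0, -0.4]
grip_width: 1.001
finger_force: 0.0
```

Call:
step_arm:
  rows:
    - [[0,0,0,1],[0,0,0,1],[0,0,0,0.5],[0,0,0,0],[0,0,0,0]]

```text
t: 2.6
tcp_pos: [0.4275, 0.164, 0.3306]
tool_rot: [-2.403, -2.023, 0.001]
ft_force: [0.3, -0.0, 0.3]
grip_width: 1.0
finger_force: 0.0
```

```bash
python3 - <<'E'
from h import *
im=look('wrist','w1'); cv2.imwrite('pics/w1b.png',np.clip(im*1.5,0,255).astype(np.uint8)); print(tool())
E
```

```text
[[ 0.1699  0.9855 -0.0003  0.4275]
 [ 0.9855 -0.1699 -0.0001  0.164 ]
 [-0.0002 -0.0003 -1.      0.3307]
 [ 0.      0.      0.      1.    ]]
```

View pics/w1b.png

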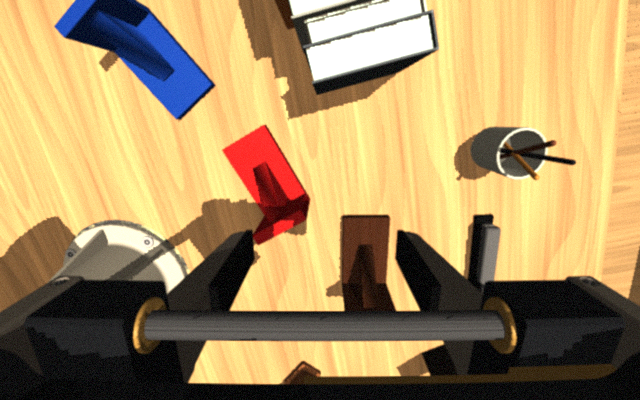

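The wrist view shows book_c at about (370,50), the walnut upright's free end at (365,217), the cup at (520,150) and the stapler at (485,250). Now I'll enlarge the row for corner reading.

```bash
python3 - <<'E'
import cv2,numpy as np
w=cv2.imread("pics/w1.png");t=cv2.imread("pics/top0.png")
c=lambda im,x,y,w,h,k:np.clip(cv2.resize(im[y:y+h,x:x+w],None,fx=k,fy=k,interpolation=cv2.INTER_CUBIC)*1.7,0,255).astype(np.uint8)
a=c(w,290,0,160,100,5); b=np.hstack([c(t,175,130,80,80,5)[:300],c(w,335,205,80,60,5)])
cv2.imwrite("pics/crop2.png",np.vstack([a[:,:800][:300*1+200],b])[:600] if False else np.vstack([cv2.resize(a,(480,300)),np.zeros((0,480,3),np.uint8)]) if False else np.vstack([np.hstack([c(w,290,0,160,100,3.75)[:, :600],np.zeros((375,200,3),np.uint8)]),np.hstack([c(t,180,135,80,75,3)[:225],np.zeros((225,560,3),np.uint8)])]))
E
```

```text
(no output)
```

View pics/crop2.png

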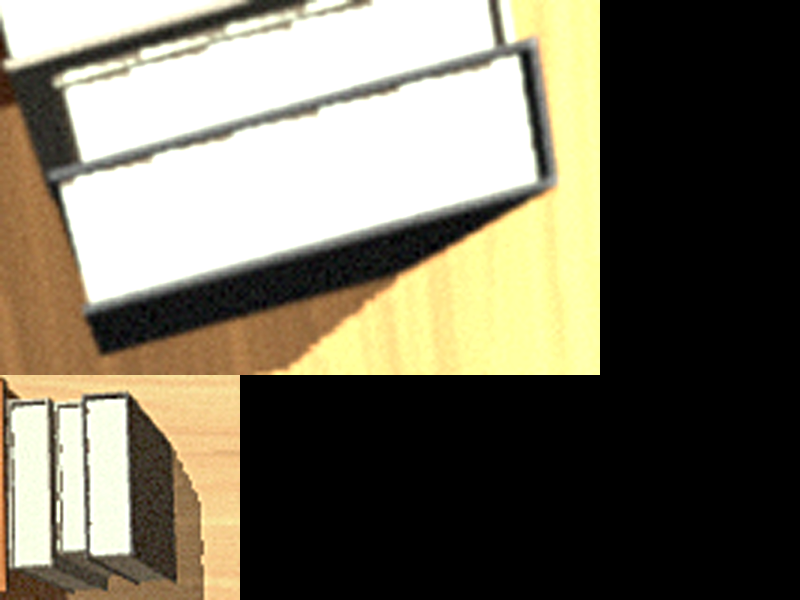

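```bash
python3 - <<'E'
from h import *
t=cam('top'); w=cam('wrist',np.load('pics/w1.npy')); h=.174
W=(w,[[0,.038,h],[0,0,h],[-.136,0,h],[-.136,.038,h],[-.136,0,0]],np.array([[433.2,10.7],[437.5,49.3],[313.5,82.7],[302.8,46.7],[317.5,93.9]])-.3)
T=(t,[[0,0,h],[0,.038,h],[-.136,0,h],[-.136,.038,h],[0,0,0],[-.136,0,0]],np.array([[222.7,142],[208,143],[224.3,195.7],[209.3,196],[237.7,161.7],[238.3,203.3]])-.3)
for o in ([W,T],[W],[T]):
    p,r=fit(o,[.5,.25,0]);print(p,r.round(1).tolist())
print(proj(w,[[.4573,-.0898,.0]]))
B=(w,[[.042,.15,.018],[-.042,.15,.018]],[[389.5,216],[342,216]])
wv=.042
B2=(t,[[wv,.150,.018],[-wv,.150,.018],[wv,0,.11],[-wv,0,.11],[wv,.018,.11],[-wv,.018,.11]],
 np.array([[300+75/4,160+52/4],[300+53/4,160+165/4],[300+298/4,160+65/4],[300+272/4,160+192/4],[300+272/4,160+57/4],[300+252/4,160+185/4]])-.4)
print(fit([B,B2],[.45,-.09,-.17])); print(fit([B],[.45,-.09,-.17])[0])
E
```

```text
[0.5684 0.2875 0.0799] [[0.2, -0.6], [1.7, 0.8], [-1.6, 1.4], [-0.5, -0.7], [-1.1, 1.3], [0.0, -1.5], [-0.9, -1.6], [-0.1, -0.4], [-1.0, 0.2], [-0.4, -3.5], [0.5, 1.0]]
[0.5688 0.2878 0.0812] [[0.5, -1.0], [2.0, 0.4], [-1.3, 1.2], [-0.2, -0.9], [-0.9, 1.2]]
[0.5663 0.2864 0.0768] [[0.4, -0.7], [-0.5, -0.8], [0.2, 0.5], [-0.7, 1.1], [-0.1, -2.8], [0.7, 1.7]]
[[360.9475 285.9905]]
(array([ 0.4584, -0.0876, -0.1721]), array([[ 0.0997,  0.6915],
       [ 0.2304,  0.6323],
       [-1.2376, -0.1494],
       [-1.3008,  0.1973],
       [ 0.0108, -0.1017],
       [ 1.1206, -0.366 ],
       [-0.2979,  0.614 ],
       [-0.773 ,  0.0721]]))
[ 0.4585 -0.0863 -0.1706]
```

```bash
python3 - <<'E'
from h import *
t=cam('top');w=cam('wrist',np.load('pics/w1.npy'))
def g(c,u,z):
    return least_squares(lambda p:(proj(c,[[p[0],p[1],z]])[0]-u),[.5,.1]).x
for n,c,u,z in [('cup rim',t,(287,97),.085),('cup rim w',w,(522,153),.085),('pencil a',w,(575,161),.16),('pencil b',w,(553,143),.16),('pencil c',w,(538,184),.16),
 ('stap',t,(354,119),.03),('red lo',w,(255,243),.0),('red foot R',w,(308,200),.11),('red top w',t,(305,247),.11),('red topx',t,(298,220),.11)]: print(n,g(c,np.array(u,float),z))
E
```

```text
cup rim [0.7215 0.1399]
cup rim w [0.7148 0.1439]
pencil a [0.7309 0.1412]
pencil b [0.7025 0.1676]
pencil c [0.686  0.1198]
stap [ 0.6825 -0.0509]
red lo [0.2722 0.0364]
red foot R [0.3986 0.1335]
red top w [0.3131 0.0812]
red topx [0.381  0.1005]
```

Call:
step_arm:
  rows:
    - [[-0.8,0.29,0.6,0],[-0.8,0.29,0.6,0],[-0.8,0.29,0.6,0],[-0.8,0.29,0.6,0],[-0.8,0.29,0.6,0]]

```text
t: 3.07
tcp_pos: [0.4461, 0.0584, 0.2552]
tool_rot: [2.403, 2.024, 0.0]
ft_force: [0.9, 0.6, -0.2]
grip_width: 1.002
finger_force: 0.0
```

Call:
step_arm:
  rows:
    - [[-0.8,0.29,0.6,0],[-0.8,0.29,0.6,0],[-0.8,0.29,0.6,0],[-0.8,0.29,0.6,0],[-0.76,0.29,0.6,0]]

```text
t: 3.48
tcp_pos: [0.4648, -0.0455, 0.1802]
tool_rot: [2.403, 2.024, 0.0]
ft_force: [0.4, 0.6, -0.5]
grip_width: 0.997
finger_force: 0.0
```

Call:
step_arm:
  rows:
    - [[0,0,0.64,0],[0,0,0.64,0],[0,0,0.64,0],[0,0,0.5,0],[0,0,0,0]]

```text
t: 3.9
tcp_pos: [0.4632, -0.0443, 0.1182]
tool_rot: [-2.401, -2.021, 0.004]
ft_force: [-1.3, 0.4, -0.9]
grip_width: 0.997
finger_force: 0.0
```

```bash
python3 - <<'E'
from h import *
im=look('wrist','w2'); cv2.imwrite('pics/w2b.png',np.clip(im*1.8,0,255).astype(np.uint8)); print(tool())
E
```

```text
[[ 0.1708  0.9853 -0.0027  0.4639]
 [ 0.9853 -0.1708  0.0003 -0.0443]
 [-0.0002 -0.0027 -1.      0.1194]
 [ 0.      0.      0.      1.    ]]
```

View pics/w2b.png

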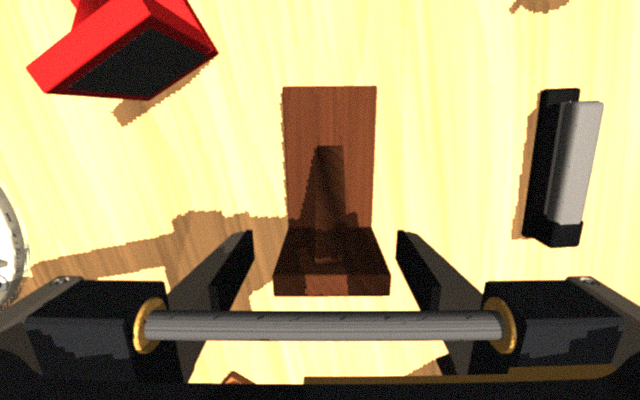

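```bash
python3 - <<'E'
from h import *
w=cam('wrist',np.load('pics/w2.npy')); a=.042
p,r=fit([(w,[[a,.15,.018],[-a,.15,.018],[a,0,.11],[-a,0,.11],[a,.018,.018],[-a,.018,.018]],[[376.5,86],[283,86.5],[389.5,293.5],[275,294],[373,227],[288,227]])],[.4585,-.087,-.172])
print(p,r.round(1).tolist())
c,s=np.cos(p[2]),np.sin(p[2]); tgt=p[:2]+.043*np.array([-s,c]); T=np.load('pics/w2.npy'); d=np.r_[tgt,.041]-T[:3,3]; print(tgt,d@T[:3,:3]/.025, np.degrees(p[2]))
E
```

```text
[ 0.4609 -0.0897 -0.163 ] [[1.5, -0.8], [-0.9, -0.5], [1.7, 3.6], [-1.3, 3.7], [-0.7, -0.8], [0.3, -0.3]]
[ 0.4678 -0.0473] [-0.0844  0.2159  3.087 ] -9.340210137321266
```

Call:
step_arm:
  rows:
    - [[-0.05,0.18,0.8,0],[0,0,0.8,0],[0,0,0.8,0],[0,0,0.7,0],[0,0,0,0]]

```text
t: 4.37
tcp_pos: [0.4678, -0.0463, 0.0413]
tool_rot: [-2.402, -2.021, 0.003]
ft_force: [-0.8, 0.8, -0.9]
grip_width: 1.002
finger_force: 0.0
```

Call:
step_arm:
  rows:
    - [[0,0,0,0],[0,0,0,0],[0,0,0,0],[0,0,0,0],[0,0,0,0]]
  grip: 0.6
  squeeze: 6

```text
t: 4.78
tcp_pos: [0.4697, -0.0465, 0.0437]
tool_rot: [2.404, 2.021, 0.002]
ft_force: [-0.1, -0.5, 0.3]
grip_width: 0.66
finger_force: 0.0
```

Call:
step_arm:
  rows:
    - [[0,0,0,0],[0,0,0,0],[0,0,0,0],[0,0,0,0],[0,0,0,0]]

```text
t: 5.2
tcp_pos: [0.469, -0.0464, 0.0428]
tool_rot: [-2.405, -2.021, 0.0]
ft_force: [0.4, -0.1, -1.1]
grip_width: 0.299
finger_force: 0.0
```

Call:
step_arm:
  rows:
    - [[0,0,0,0],[0,0,0,0],[0,0,0,0],[0,0,0,0],[0,0,0,0]]
  grip: 1
  squeeze: 8

```text
t: 5.62
tcp_pos: [0.4682, -0.0464, 0.0427]
tool_rot: [-2.404, -2.021, 0.002]
ft_force: [-5.0, 1.2, 4.5]
grip_width: 0.263
finger_force: 8.0
```

Call:
step_arm:
  rows:
    - [[0,0,0,0],[0,0,0,0],[0,0,0,0]]

```text
t: 5.87
tcp_pos: [0.4682, -0.0464, 0.0427]
tool_rot: [-2.404, -2.021, 0.002]
ft_force: [-5.3, 1.6, 4.6]
grip_width: 0.262
finger_force: 8.0
```

Call:
step_arm:
  rows:
    - [[-0.15,0,-0.07,0],[-0.15,0,-0.08,0],[-0.15,0,-0.08,0],[0,0,0,0]]

```text
t: 6.2
tcp_pos: [0.4674, -0.0583, 0.0488]
tool_rot: [2.405, 2.02, 0.001]
ft_force: [1.2, -0.6, -6.7]
grip_width: 0.265
finger_force: 8.0
```

Call:
step_arm:
  rows:
    - [[-0.163,0,-0.059,0],[-0.163,0,-0.059,0],[-0.163,0,-0.059,0],[0,0,0,0]]

```text
t: 6.53
tcp_pos: [0.465, -0.0703, 0.0533]
tool_rot: [2.405, 2.02, 0.0]
ft_force: [0.7, 0.3, -6.4]
grip_width: 0.261
finger_force: 8.0
```

```bash
python3 - <<'E'
from h import *
im=look('scene','s1'); im2=look('wrist','w3'); c=lambda im,x,y,w,h,k:np.clip(cv2.resize(im[y:y+h,x:x+w],None,fx=k,fy=k,interpolation=cv2.INTER_CUBIC)*1.7,0,255).astype(np.uint8)
cv2.imwrite('pics/c3.png',np.hstack([c(im,260,180,100,100,4),c(im2,240,150,200,200,2)]));print(arm.sense()['ft_force'])
E
```

```text
[ 0.1529  0.3419 -4.9998]
```

View pics/c3.png

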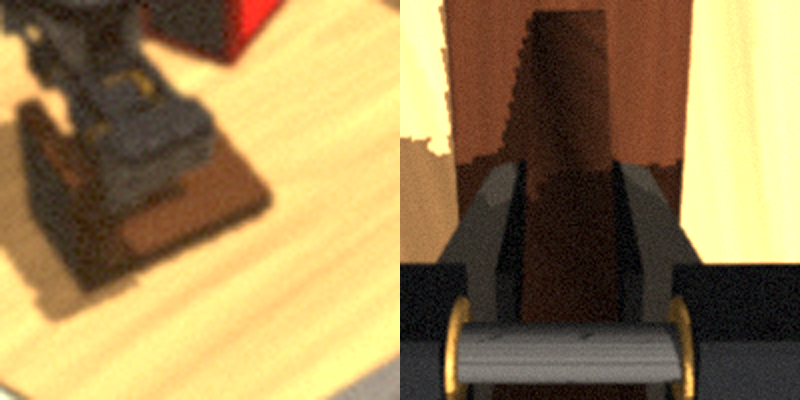

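The picture shows the bookend is still flat. The pads carry its whole weight (5 N) and it isn't pivoting, because its centre of mass lies on the row side of that grip. I'll set it back down, then grip the upright's side edges (84 mm, within the 92 mm opening) near the free end, where lifting does turn it about the heel.

Call:
step_arm:
  rows:
    - [[0,0,0.15,0],[0,0,0.15,0],[0,0,0.06,0],[0,0,0.04,0],[0,0,0,0]]

```text
t: 7.05
tcp_pos: [0.4648, -0.0694, 0.0428]
tool_rot: [-2.404, -2.021, 0.001]
ft_force: [0.4, 0.6, -5.7]
grip_width: 0.264
finger_force: 8.0
```

Call:
step_arm:
  rows:
    - [[0,0,0.04,0],[0,0,0,0]]

```text
t: 7.22
tcp_pos: [0.4649, -0.0695, 0.0423]
tool_rot: [-2.405, -2.021, 0.0]
ft_force: [-3.2, 0.7, 2.7]
grip_width: 0.259
finger_force: 8.0
```

Call:
step_arm:
  rows:
    - [[0,0,0,0],[0,0,0,0],[0,0,0,0],[0,0,0,0],[0,0,0,0]]
  grip: -1

```text
t: 7.63
tcp_pos: [0.4652, -0.0696, 0.0421]
tool_rot: [2.405, 2.021, 0.0]
ft_force: [0.1, 0.7, -0.6]
grip_width: 0.599
finger_force: 0.0
```

Call:
step_arm:
  rows:
    - [[0,0,-0.5,0],[0,0,-0.9,0],[0,0,-0.9,0],[0,0,-0.9,0],[0.3,0,-0.8,0]]

```text
t: 8.05
tcp_pos: [0.4663, -0.0627, 0.1433]
tool_rot: [2.405, 2.02, 0.0]
ft_force: [-1.0, -0.4, 0.3]
grip_width: 0.964
finger_force: 0.0
```

Call:
step_arm:
  rows:
    - [[0.8,0,0,0],[0.8,0,0,0],[0.8,0,0,0],[0.7,0,0,0],[0,0,0,0]]

```text
t: 8.47
tcp_pos: [0.4802, 0.0162, 0.1422]
tool_rot: [2.404, 2.023, 0.002]
ft_force: [0.2, -0.2, -0.4]
grip_width: 1.001
finger_force: 0.0
```

```bash
python3 - <<'E'
from h import *
im=look('wrist','w4'); cv2.imwrite('pics/w4b.png',np.clip(im*1.8,0,255).astype(np.uint8)); print(tool())
E
```

```text
[[ 0.1699  0.9855  0.0003  0.4798]
 [ 0.9855 -0.1699 -0.      0.0151]
 [ 0.      0.0003 -1.      0.1421]
 [ 0.      0.      0.      1.    ]]
```

View pics/w4b.png

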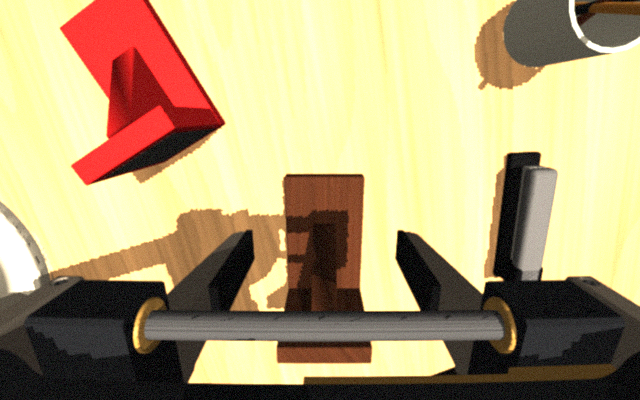

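The upright's free end is at (285,174)–(363.5,174), and the foot's end is at (277,361)–(371,361).

```bash
python3 - <<'E'
from h import *
T=np.load('pics/w4.npy');w=cam('wrist',T); a=.042
p,r=fit([(w,[[a,.15,.018],[-a,.15,.018],[a,0,.11],[-a,0,.11],[a,.018,.018],[-a,.018,.018]],[[363.5,174.5],[285,174.5],[371,361],[277,361],[361,289],[287.5,289]])],[.456,-.11,-.17])
print(p,r.round(1).tolist())
c,s=np.cos(p[2]),np.sin(p[2]); tgt=p[:2]+.130*np.array([-s,c]); d=np.r_[tgt,.003]-T[:3,3]; print(tgt,d@T[:3,:3]/.025, np.degrees(p[2]))
E
```

```text
[ 0.4578 -0.1108 -0.172 ] [[1.4, 0.0], [-1.4, -0.0], [0.7, 1.6], [-0.5, 1.5], [-0.8, -2.8], [0.5, -2.9]]
[0.4801 0.0173] [ 0.0346 -0.016   5.5678] -9.854447639582057
```

Call:
step_arm:
  rows:
    - [[0.03,0,0.9,0],[0,0,0.9,0],[0,0,0.9,0],[0,0,0.9,0],[0,0,0.9,0]]

```text
t: 8.93
tcp_pos: [0.4796, 0.014, 0.0286]
tool_rot: [2.405, 2.021, 0.0]
ft_force: [0.2, 0.5, 0.0]
grip_width: 1.005
finger_force: 0.0
```

Call:
step_arm:
  rows:
    - [[0,0,0.5,0],[0,0,0.3,0],[0,0,0.16,0],[0,0,0,0]]

```text
t: 9.27
tcp_pos: [0.4794, 0.0144, 0.0051]
tool_rot: [-2.405, -2.021, 0.001]
ft_force: [-1.7, 0.4, -0.5]
grip_width: 1.0
finger_force: 0.0
```

Call:
step_arm:
  rows:
    - [[0,0,0,0],[0,0,0,0],[0,0,0,0],[0,0,0,0],[0,0,0,0]]
  grip: 1
  squeeze: 8

```text
t: 9.68
tcp_pos: [0.4801, 0.0148, 0.0062]
tool_rot: [2.404, 2.021, 0.001]
ft_force: [-1.0, -1.8, 5.4]
grip_width: 0.912
finger_force: 8.0
```

Call:
step_arm:
  rows:
    - [[-0.05,0,-0.28,0],[-0.05,0,-0.29,0],[-0.05,0,-0.29,0],[0,0,0,0]]

```text
t: 10.02
tcp_pos: [0.4793, 0.011, 0.0284]
tool_rot: [2.405, 2.021, 0.001]
ft_force: [-0.9, 1.1, -2.2]
grip_width: 0.911
finger_force: 8.0
```

Call:
step_arm:
  rows:
    - [[-0.1,0,-0.28,0],[-0.1,0,-0.28,0],[-0.1,0,-0.28,0],[0,0,0,0],[0,0,0,0]]

```text
t: 10.43
tcp_pos: [0.4779, 0.0036, 0.0485]
tool_rot: [2.405, 2.02, 0.001]
ft_force: [0.5, 1.1, -0.8]
grip_width: 0.912
finger_force: 8.0
```

Call:
step_arm:
  rows:
    - [[-0.15,0,-0.26,0],[-0.15,0,-0.26,0],[-0.15,0,-0.26,0],[0,0,0,0]]

```text
t: 10.77
tcp_pos: [0.4759, -0.008, 0.0686]
tool_rot: [2.405, 2.021, 0.0]
ft_force: [-0.3, 1.3, -0.6]
grip_width: 0.914
finger_force: 8.0
```

Call:
step_arm:
  rows:
    - [[-0.19,0,-0.23,0],[-0.19,0,-0.23,0],[-0.19,0,-0.23,0],[0,0,0,0]]

```text
t: 11.1
tcp_pos: [0.4734, -0.0223, 0.0858]
tool_rot: [2.405, 2.02, 0.0]
ft_force: [1.2, 0.3, -1.0]
grip_width: 0.915
finger_force: 8.0
```

Call:
step_arm:
  rows:
    - [[-0.23,0,-0.19,0],[-0.23,0,-0.19,0],[-0.23,0,-0.19,0],[0,0,0,0]]

```text
t: 11.43
tcp_pos: [0.4704, -0.0394, 0.0998]
tool_rot: [2.405, 2.02, -0.0]
ft_force: [0.5, 1.2, 1.6]
grip_width: 0.915
finger_force: 8.0
```

Call:
step_arm:
  rows:
    - [[-0.26,0,-0.15,0],[-0.26,0,-0.15,0],[-0.26,0,-0.15,0],[0,0,0,0]]

```text
t: 11.77
tcp_pos: [0.467, -0.0587, 0.1108]
tool_rot: [2.405, 2.02, -0.0]
ft_force: [0.5, 1.5, 2.1]
grip_width: 0.912
finger_force: 8.0
```

Call:
step_arm:
  rows:
    - [[-0.28,0,-0.1,0],[-0.28,0,-0.1,0],[-0.28,0,-0.1,0],[0,0,0,0]]

```text
t: 12.1
tcp_pos: [0.4634, -0.0793, 0.1181]
tool_rot: [2.405, 2.02, -0.0]
ft_force: [0.4, 0.6, 4.5]
grip_width: 0.914
finger_force: 8.0
```

Call:
step_arm:
  rows:
    - [[-0.22,0,-0.04,0],[-0.22,0,-0.04,0],[-0.22,0,-0.04,0],[-0.22,0,-0.03,0],[0,0,0,0]]

```text
t: 12.52
tcp_pos: [0.4597, -0.1006, 0.1217]
tool_rot: [2.405, 2.021, -0.0]
ft_force: [-0.5, 1.3, 5.3]
grip_width: 0.911
finger_force: 8.0
```

Call:
step_arm:
  rows:
    - [[-0.15,0,0,0],[-0.15,0,0,0],[-0.15,0,0,0],[-0.15,0,0,0],[0,0,0,0]]

```text
t: 12.93
tcp_pos: [0.4571, -0.1152, 0.1217]
tool_rot: [2.405, 2.021, -0.0]
ft_force: [-0.8, 0.6, 6.5]
grip_width: 0.908
finger_force: 8.0
```

Call:
step_arm:
  rows:
    - [[-0.08,0,0,0],[-0.08,0,0,0],[-0.08,0,0,0],[0,0,0,0]]

```text
t: 13.27
tcp_pos: [0.4561, -0.1209, 0.1215]
tool_rot: [2.405, 2.021, -0.0]
ft_force: [-0.7, 0.1, 4.5]
grip_width: 0.911
finger_force: 8.0
```

Call:
step_arm:
  rows:
    - [[-0.06,0,0,0],[0,0,0,0]]

```text
t: 13.43
tcp_pos: [0.4558, -0.1222, 0.1214]
tool_rot: [2.405, 2.021, -0.0]
ft_force: [0.5, -0.6, 3.6]
grip_width: 0.911
finger_force: 8.0
```

```bash
python3 - <<'E'
from h import *
s=arm.sense();print(s['tcp_pos'],s['ft_force'],s['torque'])
E
```

```text
[ 0.4558 -0.1222  0.1214] [ 0.4789 -0.6492  3.5933] [-0.1067  0.0432 -0.0216]
```

Call:
step_arm:
  rows:
    - [[-0.06,0,0,0],[-0.06,0,0,0],[0,0,0,0]]

```text
t: 13.68
tcp_pos: [0.4552, -0.1251, 0.1213]
tool_rot: [-2.405, -2.021, 0.0]
ft_force: [0.7, -0.7, 0.0]
grip_width: 0.915
finger_force: 8.0
```

Call:
step_arm:
  rows:
    - [[-0.05,0,0,0],[-0.05,0,0,0],[0,0,0,0]]

```text
t: 13.93
tcp_pos: [0.4547, -0.1276, 0.1212]
tool_rot: [-2.405, -2.021, 0.0]
ft_force: [1.6, -0.5, -3.5]
grip_width: 0.909
finger_force: 8.0
```

Call:
step_arm:
  rows:
    - [[0,0,0.03,0],[0,0,0,0]]

```text
t: 14.1
tcp_pos: [0.4549, -0.1276, 0.1211]
tool_rot: [2.405, 2.021, -0.0]
ft_force: [-0.6, -1.6, 5.3]
grip_width: 0.912
finger_force: 8.0
```

Call:
step_arm:
  rows:
    - [[0,0,0.02,0],[0,0,0,0]]

```text
t: 14.27
tcp_pos: [0.4549, -0.1277, 0.1209]
tool_rot: [2.405, 2.021, -0.0]
ft_force: [-1.3, -1.6, 8.7]
grip_width: 0.914
finger_force: 8.0
```

```bash
python3 - <<'E'
from h import *
look('wrist','w5'); look('top','t1'); s=look('scene','s2'); print(arm.sense()['ft_force'])
c=lambda im,x,y,w,h,k:np.clip(cv2.resize(im[y:y+h,x:x+w],None,fx=k,fy=k,interpolation=cv2.INTER_CUBIC)*1.7,0,255).astype(np.uint8)
E
```

```text
[-2.5566 -0.9994  8.6261]
```

Call:
step_arm:
  rows:
    - [[0,0,0,0],[0,0,0,0],[0,0,0,0]]
  grip: -1

```text
t: 14.67
tcp_pos: [0.4546, -0.1273, 0.1201]
tool_rot: [-2.405, -2.021, 0.0]
ft_force: [0.6, 0.2, -0.5]
grip_width: 1.001
finger_force: 0.0
```

Call:
step_arm:
  rows:
    - [[0,0,-0.5,0],[0,0,-0.9,0],[0,0,-1,0],[0,0,-1,0],[0,0,-0.8,1]]

```text
t: 15.08
tcp_pos: [0.4549, -0.1273, 0.2267]
tool_rot: [2.506, 1.894, 0.0]
ft_force: [0.8, -0.6, 0.5]
grip_width: 1.001
finger_force: 0.0
```

Call:
step_arm:
  rows:
    - [[0,0,-0.8,1],[0,0,-0.8,1],[0,0,-0.8,1],[0,0,-0.8,1],[0,0,-0.8,1]]

```text
t: 15.5
tcp_pos: [0.4545, -0.1272, 0.326]
tool_rot: [-2.915, -1.171, 0.001]
ft_force: [-0.5, 0.1, -0.5]
grip_width: 1.0
finger_force: 0.0
```

Call:
step_arm:
  rows:
    - [[0,0,0,1],[0,0,0,1],[0,0,0,1],[0,0,0,1],[0,0,0,0.7]]

```text
t: 15.92
tcp_pos: [0.4546, -0.1273, 0.325]
tool_rot: [-3.112, -0.426, 0.001]
ft_force: [0.6, -0.0, -0.8]
grip_width: 1.002
finger_force: 0.0
```

Call:
step_arm:
  rows:
    - [[0.25,0.97,0,0],[0.25,0.97,0,0],[0.25,0.97,0,0],[0.25,0.97,0,0],[0.25,0.97,0,0]]

```text
t: 16.33
tcp_pos: [0.5184, -0.2364, 0.3248]
tool_rot: [-3.111, -0.434, 0.001]
ft_force: [0.7, -0.7, -0.6]
grip_width: 1.0
finger_force: 0.0
```

Call:
step_arm:
  rows:
    - [[0.25,0.97,0,0],[0.25,0.97,0,0],[0.25,0.97,0,0],[0,0,0,0],[0,0,0,0]]

```text
t: 16.75
tcp_pos: [0.556, -0.3008, 0.3242]
tool_rot: [-3.111, -0.432, 0.002]
ft_force: [-0.8, 0.5, 0.1]
grip_width: 1.002
finger_force: 0.0
```

```bash
python3 - <<'E'
from h import *
im=look('wrist','w6'); look('top','t2'); look('scene','s3'); T=tool(); print(T)
w=cam('wrist',T); p=np.array([.633,-.2805,.278])
c,s=np.cos(p[2]),np.sin(p[2])
def prof(l0,l1,z,n):
    L=np.linspace(l0,l1,n); P=np.c_[p[0]+L[:,0]*c-L[:,1]*s,p[1]+L[:,0]*s+L[:,1]*c,np.full(n,z)]
    u=proj(w,P).astype(np.float32); return L,u,cv2.remap(im,u[:,:1],u[:,1:],1)[:,0].astype(int)
for a,b in (((.05,0),(.09,0)),((-.09,0),(-.05,0)),((0,.015),(0,.04)),((0,-.04),(0,-.015)),((.05,.015),(.05,.04)),((-.05,.015),(-.05,.04))):
    L,u,v=prof(np.array(a),np.array(b),.19,21); print(a,b,u[0],u[-1]);print(v.sum(1).tolist())
E
```

```text
[[ 0.9617  0.2741 -0.0006  0.5556]
 [ 0.2741 -0.9617  0.0006 -0.2995]
 [-0.0005 -0.0007 -1.      0.3251]
 [ 0.      0.      0.      1.    ]]
(0.05, 0) (0.09, 0) [327.6337  61.6462] [327.775   15.6051]
[517, 520, 512, 524, 519, 407, 32, 109, 257, 367, 371, 371, 366, 366, 372, 377, 365, 365, 374, 372, 374]
(-0.09, 0) (-0.05, 0) [327.1793 200.2231] [327.302  164.0298]
[417, 405, 398, 398, 395, 283, 174, 184, 169, 165, 170, 163, 163, 220, 485, 513, 513, 512, 510, 508, 508]
(0, 0.015) (0, 0.04) [312.6653 115.0443] [288.0199 115.0689]
[522, 515, 514, 506, 516, 371, 161, 212, 368, 402, 407, 401, 400, 401, 398, 393, 396, 398, 393, 400, 386]
(0, -0.04) (0, -0.015) [366.9019 115.1278] [342.261  115.0663]
[393, 401, 408, 402, 397, 403, 406, 414, 400, 403, 406, 403, 409, 411, 351, 200, 192, 438, 511, 518, 505]
(0.05, 0.015) (0.05, 0.04) [312.1562  61.6467] [286.3816  61.704 ]
[524, 517, 518, 518, 529, 417, 173, 178, 355, 381, 372, 388, 384, 383, 376, 366, 380, 386, 381, 383, 377]
(-0.05, 0.015) (-0.05, 0.04) [313.1534 164.0224] [289.5885 164.022 ]
[515, 512, 520, 523, 503, 324, 145, 244, 356, 385, 389, 378, 391, 391, 391, 388, 380, 382, 392, 385, 391]
```

Call:
step_arm:
  rows:
    - [[0.8,0.02,0,0],[0.8,0.02,0,0],[0.8,0.02,0.5,0],[0.76,0.02,0.9,0],[0,0,1,0]]

```text
t: 17.32
tcp_pos: [0.6357, -0.2788, 0.2661]
tool_rot: [3.11, 0.437, 0.006]
ft_force: [-1.3, 0.5, -0.8]
grip_width: 1.0
finger_force: 0.0
```

Call:
step_arm:
  rows:
    - [[0,0,1,0],[0,0,1,0],[0,0,0.9,0],[0,0,0.58,0],[0,0,0,0]]

```text
t: 17.73
tcp_pos: [0.6303, -0.2787, 0.1749]
tool_rot: [-3.108, -0.435, 0.008]
ft_force: [-1.5, 0.6, -0.1]
grip_width: 1.003
finger_force: 0.0
```

Call:
step_arm:
  rows:
    - [[0,0,0,0],[0,0,0,0],[0,0,0,0],[0,0,0,0],[0,0,0,0]]
  grip: 1
  squeeze: 10

```text
t: 18.15
tcp_pos: [0.633, -0.2808, 0.1794]
tool_rot: [3.111, 0.434, 0.002]
ft_force: [0.2, 0.7, -0.2]
grip_width: 0.66
finger_force: 0.0
```

Call:
step_arm:
  rows:
    - [[0,0,0,0],[0,0,0,0],[0,0,0,0],[0,0,0,0],[0,0,0,0]]
  squeeze: 40

```text
t: 18.57
tcp_pos: [0.6327, -0.2808, 0.1785]
tool_rot: [3.111, 0.434, 0.0]
ft_force: [0.5, 0.4, 2.9]
grip_width: 0.493
finger_force: 40.0
```

Call:
step_arm:
  rows:
    - [[0,0,-0.4,0],[0,0,-0.8,0.5],[0,0,-0.8,0.5],[0,0,-0.8,0.5],[0,0,-0.8,0.38]]

```text
t: 18.98
tcp_pos: [0.6317, -0.2801, 0.2683]
tool_rot: [-3.138, -0.122, 0.004]
ft_force: [1.1, 0.4, -7.8]
grip_width: 0.496
finger_force: 40.0
```

Call:
step_arm:
  rows:
    - [[-0.05,-0.4,0,0],[-0.13,-0.9,0,0],[-0.14,-0.9,0,0],[-0.14,-0.9,0,0],[-0.14,-0.9,0,0]]

```text
t: 19.4
tcp_pos: [0.6079, -0.1802, 0.2662]
tool_rot: [-3.137, -0.128, 0.005]
ft_force: [0.5, -1.2, -6.4]
grip_width: 0.496
finger_force: 40.0
```

Call:
step_arm:
  rows:
    - [[-0.14,-0.9,0,0],[-0.14,-0.9,0,0],[-0.14,-0.9,0,0],[-0.14,-0.9,0,0],[-0.14,-0.9,0,0]]

```text
t: 19.82
tcp_pos: [0.5812, -0.0696, 0.2665]
tool_rot: [-3.138, -0.129, 0.005]
ft_force: [1.0, -0.2, -6.9]
grip_width: 0.498
finger_force: 40.0
```

Call:
step_arm:
  rows:
    - [[-0.14,-0.9,0,0],[-0.14,-0.9,0,0],[-0.14,-0.9,0,0],[-0.14,-0.9,0,0],[-0.14,-0.9,0,0]]

```text
t: 20.23
tcp_pos: [0.5547, 0.0408, 0.2666]
tool_rot: [-3.139, -0.129, 0.004]
ft_force: [-0.5, -0.3, -6.9]
grip_width: 0.492
finger_force: 40.0
```

Call:
step_arm:
  rows:
    - [[-0.14,-0.9,0,0],[-0.14,-0.9,0,0],[-0.14,-0.9,0,0],[-0.14,-0.8,0,0],[-0.14,-0.6,0,0]]

```text
t: 20.65
tcp_pos: [0.5289, 0.1419, 0.2666]
tool_rot: [-3.139, -0.13, 0.004]
ft_force: [0.9, 0.4, -7.7]
grip_width: 0.495
finger_force: 40.0
```

Call:
step_arm:
  rows:
    - [[-0.14,-0.6,0,0],[-0.14,-0.6,0,0],[0,0,0,0],[0,0,0,0]]

```text
t: 20.98
tcp_pos: [0.5201, 0.17, 0.2669]
tool_rot: [3.138, 0.131, -0.003]
ft_force: [-0.2, -0.3, -6.2]
grip_width: 0.492
finger_force: 40.0
```

```bash
python3 - <<'E'
from h import *
look('top','t3'); look('scene','s4'); T=tool(); print(T, arm.sense()['ft_force'])
e=np.array([.5684,.2875]);x=np.array([.9968,.0799]);y=np.array([-.0799,.9968])
q=T[:2,3]-e; print('row frame',q@x,q@y,np.degrees(np.arctan2(T[1,0],T[0,0])))
E
```

```text
[[ 0.9967  0.0814 -0.0013  0.5209]
 [ 0.0814 -0.9967 -0.0007  0.1691]
 [-0.0014  0.0006 -1.      0.2674]
 [ 0.      0.      0.      1.    ]] [ 0.5084  0.5977 -6.7368]
row frame -0.05683840087430977 -0.1142653636268856 4.666447912986616
```

Call:
step_arm:
  rows:
    - [[-0.1,-0.6,0,0],[-0.1,-0.8,0,0],[-0.1,-0.8,0,0],[-0.07,-0.7,0,0],[0,-0.34,0,0]]

```text
t: 21.5
tcp_pos: [0.5054, 0.2503, 0.2679]
tool_rot: [-3.139, -0.127, 0.001]
ft_force: [0.5, 0.1, -6.8]
grip_width: 0.496
finger_force: 40.0
```

Call:
step_arm:
  rows:
    - [[0,0,0.8,0],[0,0,0.9,0],[0,0,0.9,0],[0,0,0.6,0],[0,0,0,0]]

```text
t: 21.92
tcp_pos: [0.504, 0.2475, 0.1847]
tool_rot: [3.136, 0.126, -0.008]
ft_force: [-1.2, -1.1, -7.3]
grip_width: 0.498
finger_force: 40.0
```

Call:
step_arm:
  rows:
    - [[0,0,0,0],[0,0,0,0]]

```text
t: 22.08
tcp_pos: [0.5067, 0.2493, 0.1892]
tool_rot: [-3.139, -0.126, -0.002]
ft_force: [-0.2, -0.0, -6.8]
grip_width: 0.496
finger_force: 40.0
```

```bash
python3 - <<'E'
from h import *
im=look('wrist','w7'); look('top','t4'); look('scene','s5'); T=np.load('pics/w7.npy'); print(T[:3,3],arm.sense()['ft_force'])
e=np.array([.5684,.2875]);a=.08;x=np.array([np.cos(a),np.sin(a)]);y=np.array([-np.sin(a),np.cos(a)])
q=T[:2,3]-e; print('row frame',q@x,q@y,np.degrees(np.arctan2(T[1,0],T[0,0])))
w=cam('wrist',T)
def prof(o,dx,dy,l0,l1,z,n,ref):
    L=np.linspace(l0,l1,n)[:,None]; P=ref+o[0]*x+o[1]*y+L*(dx*x+dy*y); P=np.c_[P,np.full(n,z)]
    u=proj(w,P).astype(np.float32); print(u[0],u[-1]); print(cv2.remap(im,u[:,:1],u[:,1:],1)[:,0].astype(int).sum(1).tolist())
c=T[:2,3]
top=T[2,3]-.1785+.19
print('dict spine');  [prof((0,o),1,0,.05,.08,top,31,c) for o in (-.012,0,.012)]
print('bookc spine'); [prof((0,o),1,0,-.015,.015,.174,31,e) for o in (.01,.019,.028)]
print('bookc cover'); [prof((o,0),0,1,-.02,.01,.174,31,e) for o in (-.012,-.03)]
E
```

```text
[0.5067 0.2493 0.1892] [-0.3029  1.5244 -6.8528]
row frame -0.06452955401475699 -0.03318949835356446 4.585334546153296
dict spine
[345.9907 170.4292] [347.1884 114.0883]
[525, 541, 534, 543, 540, 533, 538, 537, 544, 539, 540, 527, 374, 140, 92, 104, 79, 105, 373, 257, 44, 25, 224, 393, 406, 389, 381, 385, 380, 400, 398]
[324.3123 170.4026] [324.3632 114.0494]
[540, 535, 536, 540, 529, 533, 540, 538, 531, 537, 538, 531, 345, 126, 104, 106, 63, 137, 435, 237, 43, 19, 76, 274, 401, 405, 393, 373, 389, 382, 397]
[302.6343 170.3864] [301.5384 114.0445]
[538, 540, 534, 543, 532, 540, 541, 536, 540, 541, 539, 527, 324, 117, 99, 94, 66, 146, 431, 236, 44, 30, 212, 377, 408, 407, 406, 383, 374, 378, 379]
bookc spine
[257.2704 163.5619] [254.3015 115.1991]
[541, 539, 535, 531, 538, 538, 536, 536, 539, 535, 538, 443, 207, 177, 200, 162, 85, 249, 304, 114, 69, 128, 276, 401, 399, 390, 399, 397, 408, 386, 373]
[243.3594 163.5767] [239.7721 115.258 ]
[533, 532, 533, 536, 535, 538, 531, 537, 536, 536, 537, 411, 179, 166, 185, 161, 83, 247, 288, 147, 180, 168, 272, 419, 405, 398, 391, 404, 401, 404, 387]
[229.4846 163.5968] [225.2842 115.3308]
[531, 529, 535, 532, 540, 537, 536, 536, 535, 532, 537, 394, 161, 167, 188, 157, 95, 193, 133, 91, 175, 136, 271, 410, 419, 394, 398, 394, 408, 396, 398]
bookc cover
[303.735  158.8925] [256.9798 158.9104]
[533, 538, 539, 535, 536, 539, 541, 546, 543, 534, 344, 114, 99, 107, 58, 26, 33, 32, 30, 48, 52, 181, 188, 317, 525, 543, 545, 538, 537, 543, 531]
[304.2459 186.25  ] [258.7016 186.2249]
[542, 536, 535, 541, 534, 537, 540, 530, 542, 444, 201, 91, 77, 90, 60, 29, 32, 44, 31, 41, 58, 141, 193, 368, 525, 532, 540, 531, 529, 531, 531]
```

Call:
step_arm:
  rows:
    - [[-0.02,-0.18,0,0],[0,-0.18,0,0],[0,0,0.2,0],[0,0,0.16,0],[0,0,0,0]]

```text
t: 22.65
tcp_pos: [0.5042, 0.2584, 0.1787]
tool_rot: [3.139, 0.127, -0.001]
ft_force: [-0.1, 0.4, -6.6]
grip_width: 0.494
finger_force: 40.0
```

Call:
step_arm:
  rows:
    - [[0,0,0.05,0],[0,0,0,0],[0,0,0,0]]

```text
t: 22.9
tcp_pos: [0.5046, 0.2584, 0.1787]
tool_rot: [-3.139, -0.126, -0.0]
ft_force: [-3.4, -1.1, 4.7]
grip_width: 0.496
finger_force: 40.0
```

Call:
step_arm:
  rows:
    - [[0.04,0,0,0],[0,0,0,0]]

```text
t: 23.07
tcp_pos: [0.5056, 0.2585, 0.1789]
tool_rot: [-3.139, -0.126, 0.0]
ft_force: [-5.7, -1.0, 8.2]
grip_width: 0.499
finger_force: 40.0
```

Call:
step_arm:
  rows:
    - [[0,0,0,0],[0,0,0,0],[0,0,0,0]]
  grip: -0.3

```text
t: 23.32
tcp_pos: [0.5062, 0.2585, 0.1782]
tool_rot: [-3.139, -0.126, -0.002]
ft_force: [1.3, 0.3, -0.1]
grip_width: 0.646
finger_force: 0.0
```

Call:
step_arm:
  rows:
    - [[0,0,-0.4,0],[0,0,-0.9,0],[0,0,-1,0],[0,0,-1,0],[0,0,-0.8,0]]

```text
t: 23.73
tcp_pos: [0.5062, 0.2586, 0.2832]
tool_rot: [-3.138, -0.126, -0.003]
ft_force: [0.6, 0.0, -0.2]
grip_width: 0.65
finger_force: 0.0
```

Call:
step_arm:
  rows:
    - [[-0.22,0.99,-0.2,0],[-0.22,0.99,-0.2,0],[-0.22,0.99,-0.2,0],[-0.22,0.99,-0.2,0],[-0.22,0.99,0,0]]
  grip: -0.3

```text
t: 24.15
tcp_pos: [0.4886, 0.132, 0.3023]
tool_rot: [-3.139, -0.127, -0.004]
ft_force: [1.0, -0.2, -0.9]
grip_width: 0.653
finger_force: 0.0
```

Call:
step_arm:
  rows:
    - [[-0.22,0.99,0,0],[-0.22,0.99,0,0],[-0.22,0.99,0,0],[-0.22,0.99,0,0],[-0.22,0.99,0,0]]

```text
t: 24.57
tcp_pos: [0.4706, 0.0061, 0.3014]
tool_rot: [3.139, 0.126, 0.002]
ft_force: [1.2, 0.9, -0.6]
grip_width: 0.651
finger_force: 0.0
```

Call:
step_arm:
  rows:
    - [[-0.22,0.99,0,0],[-0.22,0.99,0,0],[-0.22,0.99,0,0],[-0.22,0.99,0,0],[-0.22,0.99,0,0]]

```text
t: 24.98
tcp_pos: [0.4531, -0.1196, 0.3014]
tool_rot: [3.139, 0.126, 0.002]
ft_force: [0.5, 0.1, 1.1]
grip_width: 0.653
finger_force: 0.0
```

Call:
step_arm:
  rows:
    - [[-0.22,0.99,0,-1],[-0.22,0.99,0,-1],[-0.22,0.99,0,-1],[0,0,0,-1],[0,0,0,-1]]

```text
t: 25.4
tcp_pos: [0.4508, -0.1956, 0.3012]
tool_rot: [2.997, 0.939, 0.001]
ft_force: [-0.8, 0.0, -0.6]
grip_width: 0.65
finger_force: 0.0
```

Call:
step_arm:
  rows:
    - [[0,0,0,-1],[0,0,0,-1],[0,0,0,-1],[0,0,0,-1],[0,0,0,-1]]

```text
t: 25.82
tcp_pos: [0.4509, -0.1942, 0.3013]
tool_rot: [2.65, 1.685, 0.001]
ft_force: [0.7, -0.4, -0.2]
grip_width: 0.649
finger_force: 0.0
```

Call:
step_arm:
  rows:
    - [[0,0,0,-1],[0,0,0,-1],[0,0,0,-0.6],[0,0,0,0],[0,0,0,0]]

```text
t: 26.23
tcp_pos: [0.4508, -0.1941, 0.3011]
tool_rot: [2.405, 2.021, 0.001]
ft_force: [0.3, -0.3, -0.6]
grip_width: 0.65
finger_force: 0.0
```

```bash
python3 - <<'E'
from h import *
im=look('wrist','w8'); im2=look('top','t5'); im3=look('scene','s6'); print(np.load('pics/w8.npy'))
c=lambda im,x,y,w,h,k:np.clip(cv2.resize(im[y:y+h,x:x+w],None,fx=k,fy=k,interpolation=cv2.INTER_CUBIC)*1.7,0,255).astype(np.uint8)
w=cam('wrist',np.load('pics/w8.npy')); print(proj(w,[[.457,-.115,.15],[.457,-.115,0],[.438,-.223,.0]]))
cv2.imwrite('pics/c9.png',np.vstack([np.hstack([c(im,220,0,200,150,2),c(im,220,90,200,150,2)]),np.hstack([c(im2,170,130,100,75,4),c(im3,350,100,133,100,3)])]))
E
```

```text
[[ 0.1723  0.985   0.0007  0.4508]
 [ 0.985  -0.1723 -0.0003 -0.1941]
 [-0.0002  0.0008 -1.      0.3011]
 [ 0.      0.      0.      1.    ]]
[[317.446  115.9944]
 [319.5279 115.7784]
 [319.7025 183.9614]]Traceback (most recent call last):
  File "<stdin>", line 5, in <module>
    return _nx.concatenate(arrs, 0, dtype=dtype, casting=casting)
           ~~~~~~~~~~~~~~~^^^^^^^^^^^^^^^^^^^^^^^^^^^^^^^^^^^^^^^
ValueError: all the input array dimensions except for the concatenation axis must match exactly, but along dimension 1, the array at index 0 has size 800 and the array at index 1 has size 799
```

```bash
python3 - <<'E'
import cv2,numpy as np
im,im2,im3=[cv2.imread(f'pics/{n}.png') for n in('w8','t5','s6')]
c=lambda im,x,y,w,h,W,H:np.clip(cv2.resize(im[y:y+h,x:x+w],(W,H),interpolation=cv2.INTER_CUBIC)*1.7,0,255).astype(np.uint8)
cv2.imwrite('pics/c9.png',np.hstack([c(im,240,80,160,150,480,450),np.vstack([c(im2,170,130,96,75,320,250),c(im3,350,90,128,80,320,200)])]))
E
```

```text
(no output)
```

View pics/c9.png

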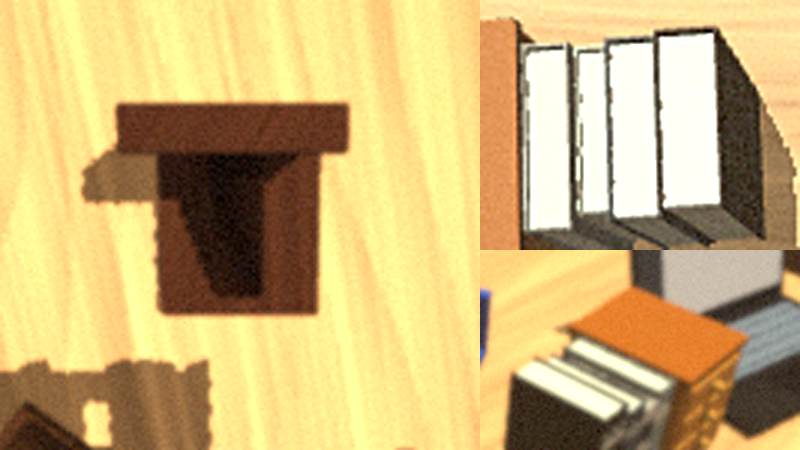

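The bookend stands on its foot, with the upright's top at (279–356, 114–131) in w8. The dictionary stands at the row's end, spines in line.

```bash
python3 - <<'E'
from h import *
T=np.load('pics/w8.npy');w=cam('wrist',T); a=.042
p,r=fit([(w,[[-a,0,.15],[a,0,.15],[-a,-.018,.15],[a,-.018,.15],[-a,-.11,.018],[a,-.11,.018]],np.array([[279.3,114.3],[356.3,114.3],[279.3,131],[356,130.7],[292.7,184.3],[346.3,184.3]])-.3)],[.457,-.115,-.17])
print(p,r.round(1).tolist(),np.degrees(p[2]))
c,s=np.cos(p[2]),np.sin(p[2]); tgt=p[:2]-.062*np.array([-s,c]); d=np.r_[tgt,.024]-T[:3,3]; print(tgt,d@T[:3,:3]/.025)
E
```

```text
[ 0.4573 -0.1123 -0.174 ] [[-1.1, -0.7], [0.7, -0.6], [-0.4, -0.1], [0.5, 0.3], [0.9, 1.0], [-0.4, 1.1]] -9.968100439652181
[ 0.4466 -0.1733] [ 0.791 -0.32  11.083]
```

Call:
step_arm:
  rows:
    - [[0.4,-0.16,0,0],[0.39,-0.16,0.3,0],[0,0,0.9,0],[0,0,1,0],[0,0,1,0]]

```text
t: 26.8
tcp_pos: [0.4459, -0.172, 0.2196]
tool_rot: [2.402, 2.023, 0.001]
ft_force: [1.1, 1.1, -0.6]
grip_width: 0.648
finger_force: 0.0
```

Call:
step_arm:
  rows:
    - [[0,0,1,0],[0,0,1,0],[0,0,0.9,0],[0,0,0.8,0],[0,0,0.7,0]]

```text
t: 27.22
tcp_pos: [0.4451, -0.1718, 0.1088]
tool_rot: [-2.402, -2.023, 0.001]
ft_force: [0.8, 1.1, 0.3]
grip_width: 0.647
finger_force: 0.0
```

Call:
step_arm:
  rows:
    - [[0,0,0.7,0],[0,0,0.6,0],[0,0,0.5,0],[0,0,0.4,0],[0,0,0.3,0]]

```text
t: 27.63
tcp_pos: [0.4455, -0.1723, 0.0469]
tool_rot: [-2.402, -2.023, 0.001]
ft_force: [0.5, 0.6, -0.0]
grip_width: 0.649
finger_force: 0.0
```

Call:
step_arm:
  rows:
    - [[0,0,0.3,0],[0,0,0.25,0],[0,0,0.2,0],[0,0,0.15,0],[0,0,0,0]]

```text
t: 28.05
tcp_pos: [0.4459, -0.1731, 0.025]
tool_rot: [-2.403, -2.023, 0.0]
ft_force: [-0.5, 0.1, 0.0]
grip_width: 0.649
finger_force: 0.0
```

Call:
step_arm:
  rows:
    - [[0,0,0,0],[0,0,0,0],[0,0,0,0],[0,0,0,0],[0,0,0,0]]
  grip: 1
  squeeze: 8

```text
t: 28.47
tcp_pos: [0.4463, -0.1733, 0.0258]
tool_rot: [2.403, 2.023, 0.0]
ft_force: [-0.4, 0.4, -0.3]
grip_width: 0.308
finger_force: 0.0
```

Call:
step_arm:
  rows:
    - [[0,0,0,0],[0,0,0,0],[0,0,0,0],[0,0,0,0],[0,0,0,0]]
  squeeze: 25

```text
t: 28.88
tcp_pos: [0.4464, -0.1733, 0.0257]
tool_rot: [2.403, 2.023, 0.0]
ft_force: [-0.4, -0.0, 3.6]
grip_width: 0.264
finger_force: 25.0
```

```bash
python3 - <<'E'
from h import *
T=tool();print(T,arm.sense()['ft_force'])
h=np.array([.4573,-.1123]); print('heel in tool',(h-T[:2,3])@T[:2,:2])
E
```

```text
[[ 0.1701  0.9854  0.0004  0.4464]
 [ 0.9854 -0.1701 -0.0002 -0.1733]
 [-0.0001  0.0004 -1.      0.0257]
 [ 0.      0.      0.      1.    ]] [-0.3752 -0.0422  3.6019]
heel in tool [0.062  0.0004]
```

Call:
step_arm:
  rows:
    - [[0,0.2,0,-0.48],[0,0.4,0,-0.48],[0,0.4,0,-0.48],[0,0.4,0,-0.48],[0,0.3,0,-0.48]]

```text
t: 29.3
tcp_pos: [0.4826, -0.175, 0.0254]
tool_rot: [-2.12, -2.305, 0.009]
ft_force: [-16.3, -0.9, 16.9]
grip_width: 0.256
finger_force: 24.9
```

Call:
step_arm:
  rows:
    - [[0.2,0.1,0,0],[0.4,0.15,0,0],[0.6,0.15,0,0],[0.6,0.15,0,0],[0.6,0.15,0,0]]

```text
t: 29.72
tcp_pos: [0.5012, -0.1149, 0.0256]
tool_rot: [2.129, 2.309, -0.001]
ft_force: [-0.6, -4.1, 1.2]
grip_width: 0.26
finger_force: 25.0
```

Call:
step_arm:
  rows:
    - [[0.6,0.15,0,0],[0.6,0.15,0,0],[0.6,0.15,0,0],[0.6,0.15,0,0],[0.6,0.15,0,0]]

```text
t: 30.13
tcp_pos: [0.5137, -0.0384, 0.0256]
tool_rot: [2.129, 2.309, -0.001]
ft_force: [-0.4, -5.0, 2.1]
grip_width: 0.258
finger_force: 25.0
```

Call:
step_arm:
  rows:
    - [[0.6,0.1,0,0],[0.6,0.1,0,0],[0.6,0,0,0],[0.6,0,0,0],[0.3,0,0,0]]

```text
t: 30.55
tcp_pos: [0.5133, 0.0299, 0.0256]
tool_rot: [2.128, 2.31, -0.001]
ft_force: [1.2, -4.5, 2.3]
grip_width: 0.259
finger_force: 25.0
```

```bash
cat > rf.py <<'E'
from h import *
def rf():
    T=tool();a=.08;e=np.array([.5684,.2875]);Rm=np.array([[np.cos(a),np.sin(a)],[-np.sin(a),np.cos(a)]])
    print('rowframe tcp',Rm@(T[:2,3]-e),'z',T[2,3],'yaw',np.degrees(np.arctan2(T[1,1],T[0,1])),arm.sense()['ft_force'],arm.sense()['t'])
rf()
E
python3 rf.py
```

```text
rowframe tcp [-0.0755 -0.2524] z 0.025559727639690163 yaw 4.684756419678874 [ 1.2296 -4.4591  2.2588] 30.55
```

Call:
step_arm:
  rows:
    - [[0.4,0.06,0,0],[0.6,0.06,0,0],[0.6,0.06,0,0],[0.6,0.06,0,0],[0.6,0.06,0,0]]

```text
t: 30.97
tcp_pos: [0.515, 0.0994, 0.0255]
tool_rot: [2.13, 2.309, -0.002]
ft_force: [1.0, -5.5, 4.3]
grip_width: 0.261
finger_force: 25.0
```

Call:
step_arm:
  rows:
    - [[0.6,0.06,0,0],[0.6,0.06,0,0],[0.5,0,0,0],[0.4,0,0,0],[0.3,0,0,0]]

```text
t: 31.38
tcp_pos: [0.5132, 0.1599, 0.0255]
tool_rot: [2.129, 2.31, -0.001]
ft_force: [1.8, -6.1, 4.3]
grip_width: 0.259
finger_force: 25.0
```

Call:
step_arm:
  rows:
    - [[0,0,0,0],[0,0,0,0]]

```text
t: 31.55
tcp_pos: [0.5132, 0.1605, 0.0255]
tool_rot: [-2.13, -2.308, -0.001]
ft_force: [-0.6, 6.0, 3.0]
grip_width: 0.26
finger_force: 25.0
```

```bash
python3 - <<'E'
import rf
from h import *
look('top','t6');im=look('wrist','w9');look('scene','s7')
T=np.load('pics/w9.npy');w=cam('wrist',T)
# profiles across gap heel face(top z .15)->dictionary top edge (z .19) in tool frame
for yy in (-.03,0,.03):
    for z,l0,l1 in ((.15,.05,.075),(.19,.05,.10)):
        n=26;L=np.linspace(l0,l1,n); P=T[:3,3]+L[:,None]*T[:3,0]+yy*T[:3,1]; P[:,2]=z
        u=proj(w,P).astype(np.float32); print(yy,z,u[0],u[-1],cv2.remap(im,u[:,:1],u[:,1:],1)[:,0].astype(int).sum(1).tolist())
# dictionary back and spine along tool y at z=.19
n=41
for l in (.085,.095):
  for l0,l1 in ((-.085,-.045),(.045,.085)):
    L=np.linspace(l0,l1,n);P=T[:3,3]+l*T[:3,0]+L[:,None]*T[:3,1];P[:,2]=.19
    u=proj(w,P).astype(np.float32);print(l,l0,cv2.remap(im,u[:,:1],u[:,1:],1)[:,0].astype(int).sum(1).tolist())
E
```

```text
rowframe tcp [-0.0652 -0.1222] z 0.025479306540908717 yaw 4.589315350861527 [-0.6461  5.9705  3.0348] 31.55
-0.03 0.15 [160.626  286.9769] [135.2521 147.0009] [219, 212, 202, 209, 227, 228, 218, 227, 223, 211, 209, 210, 134, 68, 78, 83, 59, 663, 665, 667, 665, 664, 494, 659, 674, 676]
-0.03 0.19 [-137.027   620.5509] [-425475.62 -303478.16] [0, 0, 0, 0, 0, 0, 0, 0, 0, 0, 0, 0, 0, 164, 80, 0, 0, 0, 0, 0, 0, 0, 0, 0, 0, 0]
0 0.15 [326.7242 287.9746] [327.2493 146.4234] [236, 243, 236, 230, 242, 229, 238, 225, 225, 232, 228, 215, 113, 75, 92, 75, 80, 76, 69, 70, 84, 72, 57, 62, 60, 53]
0 0.19 [332.8111 714.8973] [   2760.0864 -104760.15  ] [0, 0, 0, 0, 0, 0, 0, 0, 0, 0, 0, 0, 545, 241, 82, 356, 0, 0, 0, 0, 0, 0, 0, 0, 0, 0]
0.03 0.15 [492.5375 287.0968] [518.8268 147.3742] [227, 219, 216, 220, 217, 220, 228, 227, 234, 234, 224, 197, 95, 82, 71, 79, 616, 688, 684, 684, 686, 682, 685, 682, 681, 684]
0.03 0.19 [792.5544 615.0266] [ 528040.75 -363358.1 ] [0, 0, 0, 0, 0, 0, 0, 0, 0, 0, 0, 0, 0, 648, 74, 0, 0, 0, 0, 0, 0, 0, 0, 0, 0, 0]
0.085 -0.085 [0, 0, 0, 0, 0, 0, 0, 0, 0, 0, 0, 0, 0, 0, 0, 0, 0, 0, 0, 0, 0, 0, 0, 0, 0, 0, 0, 0, 0, 0, 0, 0, 0, 0, 0, 0, 0, 0, 0, 0, 0]
0.085 0.045 [0, 0, 0, 0, 0, 0, 0, 0, 0, 0, 0, 0, 0, 0, 0, 0, 0, 0, 0, 0, 0, 0, 0, 0, 0, 0, 0, 0, 0, 0, 0, 0, 0, 0, 0, 0, 0, 0, 0, 0, 0]
0.095 -0.085 [0, 0, 0, 0, 0, 0, 0, 0, 0, 0, 0, 0, 0, 0, 0, 0, 0, 0, 0, 0, 0, 0, 0, 0, 0, 0, 0, 0, 0, 0, 0, 0, 0, 0, 0, 0, 0, 0, 0, 0, 0]
0.095 0.045 [0, 0, 0, 0, 0, 0, 0, 0, 0, 0, 0, 0, 0, 0, 0, 0, 0, 0, 0, 0, 0, 0, 0, 0, 0, 0, 0, 0, 0, 0, 0, 0, 0, 0, 0, 0, 0, 0, 0, 0, 0]
```

Call:
step_arm:
  rows:
    - [[0.15,0,0,0],[0.15,0,0,0],[0.1,0,0,0],[0,0,0,0]]
  squeeze: 50

```text
t: 32.03
tcp_pos: [0.5126, 0.169, 0.0255]
tool_rot: [2.13, 2.309, -0.001]
ft_force: [0.8, -3.5, 4.0]
grip_width: 0.263
finger_force: 50.0
```

Call:
step_arm:
  rows:
    - [[0.06,0,0,0],[0.06,0,0,0],[0,0,0,0]]

```text
t: 32.28
tcp_pos: [0.5123, 0.1719, 0.0255]
tool_rot: [2.13, 2.309, -0.001]
ft_force: [1.2, -4.7, 3.4]
grip_width: 0.258
finger_force: 50.0
```

Call:
step_arm:
  rows:
    - [[0.06,0,0,0],[0.06,0,0,0],[0,0,0,0]]

```text
t: 32.53
tcp_pos: [0.5121, 0.1745, 0.0255]
tool_rot: [2.129, 2.309, -0.002]
ft_force: [1.2, -7.3, 5.3]
grip_width: 0.256
finger_force: 50.0
```

```bash
python3 rf.py
```

```text
rowframe tcp [-0.0652 -0.1081] z 0.025545551450425735 yaw 4.636361768771967 [ 1.1608 -7.3415  5.3337] 32.5333
```

Call:
step_arm:
  rows:
    - [[0.04,0,0,0],[0.04,0,0,0],[0,0,0,0]]

```text
t: 32.78
tcp_pos: [0.5119, 0.1759, 0.0255]
tool_rot: [2.129, 2.309, -0.003]
ft_force: [2.0, -9.8, 5.6]
grip_width: 0.259
finger_force: 50.0
```

Call:
step_arm:
  rows:
    - [[0.04,0,0,0],[0,0,0,0]]

```text
t: 32.95
tcp_pos: [0.5118, 0.1764, 0.0256]
tool_rot: [2.128, 2.309, -0.004]
ft_force: [2.0, -15.1, 6.8]
grip_width: 0.258
finger_force: 50.0
```

Call:
step_arm:
  rows:
    - [[0.04,0,0,0],[0,0,0,0]]

```text
t: 33.12
tcp_pos: [0.5117, 0.1771, 0.0256]
tool_rot: [2.128, 2.309, -0.004]
ft_force: [2.6, -16.6, 6.9]
grip_width: 0.256
finger_force: 50.0
```

```bash
python3 rf.py
```

```text
rowframe tcp [-0.0654 -0.1055] z 0.025555812661326442 yaw 4.660279167753729 [  2.5792 -16.5871   6.8633] 33.1167
```

Call:
step_arm:
  rows:
    - [[0.04,0,0,0],[0.04,0,0,0],[0,0,0,0]]

```text
t: 33.37
tcp_pos: [0.5115, 0.1784, 0.0255]
tool_rot: [2.128, 2.309, -0.005]
ft_force: [3.3, -21.5, 8.8]
grip_width: 0.261
finger_force: 50.0
```

Call:
step_arm:
  rows:
    - [[0.04,0,0,0],[0.04,0,0,0],[0,0,0,0]]

```text
t: 33.62
tcp_pos: [0.5114, 0.1787, 0.0255]
tool_rot: [2.126, 2.308, -0.008]
ft_force: [5.7, -33.3, 9.2]
grip_width: 0.254
finger_force: 50.0
```

```bash
python3 rf.py
```

```text
rowframe tcp [-0.0655 -0.1039] z 0.025530398472270423 yaw 4.7179842985802765 [  5.7272 -33.3058   9.2305] 33.6167
```

Call:
step_arm:
  rows:
    - [[-0.05,0,0,0],[0,0,0,0]]

```text
t: 33.78
tcp_pos: [0.5114, 0.1787, 0.0255]
tool_rot: [2.128, 2.308, -0.006]
ft_force: [2.3, -22.3, 8.4]
grip_width: 0.258
finger_force: 50.0
```

Call:
step_arm:
  rows:
    - [[-0.02,0,0,0],[0,0,0,0]]

```text
t: 33.95
tcp_pos: [0.5114, 0.1787, 0.0255]
tool_rot: [2.128, 2.308, -0.005]
ft_force: [3.1, -20.1, 8.6]
grip_width: 0.255
finger_force: 50.0
```

Call:
step_arm:
  rows:
    - [[0,0,0,0],[0,0,0,0]]
  squeeze: 5

```text
t: 34.12
tcp_pos: [0.5113, 0.1804, 0.0253]
tool_rot: [2.13, 2.308, -0.002]
ft_force: [0.8, -6.2, 1.2]
grip_width: 0.26
finger_force: 5.0
```

Call:
step_arm:
  rows:
    - [[0,0,0,0],[0,0,0,0],[0,0,0,0],[0,0,0,0]]
  grip: -0.1

```text
t: 34.45
tcp_pos: [0.5115, 0.182, 0.0254]
tool_rot: [-2.13, -2.309, -0.0]
ft_force: [0.4, 0.3, 0.2]
grip_width: 0.529
finger_force: 0.0
```

Call:
step_arm:
  rows:
    - [[-0.12,0,0,0],[0,0,-0.5,0],[0,0,-0.9,0],[0,0,-1,0],[0,0,-1,0]]

```text
t: 34.87
tcp_pos: [0.5113, 0.1786, 0.1111]
tool_rot: [-2.13, -2.309, 0.002]
ft_force: [-0.0, 0.6, -0.5]
grip_width: 0.549
finger_force: 0.0
```

Call:
step_arm:
  rows:
    - [[0,0,-1,0],[0,0,-1,0],[0,0,-1,0],[0,0,-1,0],[0,0,-1,0]]

```text
t: 35.28
tcp_pos: [0.5115, 0.1787, 0.2368]
tool_rot: [-2.13, -2.309, -0.0]
ft_force: [0.6, 0.8, -0.3]
grip_width: 0.551
finger_force: 0.0
```

Call:
step_arm:
  rows:
    - [[0,0,-1,0],[0,0,-1,0],[0,0,-0.6,0],[0,0,0,0],[0,0,0,0]]

```text
t: 35.7
tcp_pos: [0.512, 0.1789, 0.3007]
tool_rot: [2.13, 2.309, 0.002]
ft_force: [0.5, 0.0, -0.6]
grip_width: 0.55
finger_force: 0.0
```

```bash
python3 - <<'E'
import rf
from h import *
im=look('wrist','w10');t=look('top','t7');s=look('scene','s8');T=np.load('pics/w10.npy');w=cam('wrist',T);print(T)
for P in ([.506,.236,.15],[.504,.26,.19],[.5684,.29,.174]): print(proj(w,[P]))
c=lambda im,x,y,w,h,W,H:np.clip(cv2.resize(im[y:y+h,x:x+w],(W,H),interpolation=cv2.INTER_CUBIC)*1.7,0,255).astype(np.uint8)
cv2.imwrite('pics/c10.png',np.hstack([c(im,230,20,180,200,540,600),np.vstack([c(t,180,130,104,120,260,300),c(s,340,90,104,120,260,300)])]))
E
```

```text
rowframe tcp [-0.0649 -0.1038] z 0.3006917982560916 yaw 4.613679544154368 [ 0.4837  0.034  -0.607 ] 35.7
[[-0.0804  0.9968  0.0012  0.512 ]
 [ 0.9968  0.0804  0.0005  0.1789]
 [ 0.0004  0.0013 -1.      0.3007]
 [ 0.      0.      0.      1.    ]]
[[323.2099 136.7492]]
[[323.0511 113.4787]]
[[392.1417  87.219 ]]
```

View pics/c10.png

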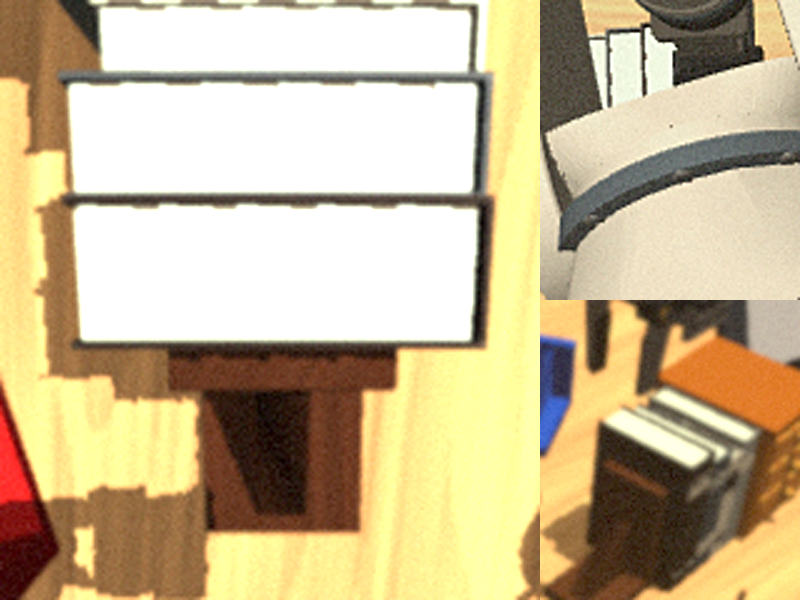

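```bash
python3 - <<'E'
from h import *
w=cam('wrist',np.load('pics/w10.npy')); a=.08;e=np.array([.5684,.2875]);Rm=np.array([[np.cos(a),np.sin(a)],[-np.sin(a),np.cos(a)]])
def g(n,u,v,z):
    u=np.array([230+u/3,20+v/3])-.3
    p=least_squares(lambda p:proj(w,[[p[0],p[1],z]])[0]-u,[.5,.25]).x; print(n,(Rm@(p-e)*1000).round(1))
g('c spine in',492,75,.174);g('c spine out',488,193,.174);g('c back out',66,195,.174)
g('d spine in',490,200,.19);g('d spine out',486,346,.19);g('d back in',68,203,.19);g('d back out',75,346,.19)
g('be front R',397,352,.15);g('be front L',168,352,.15);g('be back R',397,388,.15);g('be back L',168,388,.15);g('foot R',359,530,.018);g('foot L',209,530,.018)
im=cv2.imread('pics/w10.png')
# fine profiles across the spine edges (crop rows -> px rows)
for v in (40,55,70,78,92,105,125): print(v,im[v,383:402].astype(int).sum(1).tolist())
E
```

```text
c spine in [-0.6 40. ]
c spine out [0.2 5.4]
c back out [-135.1    4.6]
d spine in [-2.6  1.8]
d spine out [ -1.1 -41.8]
d back in [-130.9    0.8]
d back out [-131.4  -41.9]
be front R [-24.1 -46.6]
be front L [-107.1  -46.7]
be back R [-23.6 -59.5]
be back L [-107.5  -59.6]
foot R [ -24.  -150.5]
foot L [-105.3 -150.6]
40 [568, 565, 516, 301, 156, 299, 512, 550, 497, 437, 426, 439, 440, 440, 434, 421, 435, 409, 395]
55 [571, 570, 580, 574, 562, 386, 171, 62, 126, 216, 275, 373, 419, 423, 429, 413, 411, 414, 407]
70 [574, 570, 572, 563, 433, 221, 73, 120, 199, 278, 339, 402, 417, 406, 409, 386, 416, 416, 421]
78 [586, 573, 581, 555, 385, 156, 83, 165, 241, 298, 365, 410, 415, 396, 394, 419, 435, 437, 430]
92 [577, 573, 590, 573, 559, 442, 211, 50, 42, 105, 155, 258, 359, 429, 444, 448, 437, 443, 442]
105 [569, 572, 572, 561, 518, 341, 118, 41, 97, 129, 220, 352, 432, 436, 440, 444, 436, 447, 444]
125 [574, 571, 561, 464, 245, 67, 43, 76, 146, 267, 378, 431, 440, 441, 444, 441, 464, 434, 439]
```

```bash
python3 -c "
from plant import arm
print(arm.close_job())"
```

```text
the job is handed in; nothing more can be done
None
```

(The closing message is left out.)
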